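Sort wrap weights by the drag of their soles

TASK

Four look-alike steel wrap weights stand in a row on the white slide plate; two have sound, grippy rubber soles and two have soles worn slick. Slide each one across the plate to feel how hard it drags, and leave the two grippy ones standing wholly beyond the dark line on the side of the clamped laryngoscope handle and the two slick ones wholly beyond the dark line on the side of the oval bowl, all still on the plate. Push them gently with the fingers: do not pinch, lift, tip or bear down on them, and leave the other things alone.

Things in the scene. Friction and masses are not known exactly. Their poses are not given: they have to be found in the camera images.
- plate: white-enamelled steel slide plate fixed to the counter, 300 mm along its x, 400 mm along its y, 6 mm thick; origin at the centre of its underside (at counter height), z up. Two dark steel lines 6 mm wide are let in flush along its x at y = +55 mm and y = -55 mm. The weights start in a row along its x, near x = -114, -38, +38 and +114 mm, within 15 mm of y = 0; between neighbours about 25 mm is free
- weight_a: wrap weight, steel on a 5 mm rubber sole: 50 mm along its own x, 40 mm along y (about the plate's y), 50 mm tall in all, 0.72 kg +-8 %; all four look alike. Origin: centre of underside. Neither name nor place tells grippy from slick; pushed level and slowly a grippy one drags with 3.8 to 6 N, a slick one 0.6 to 1.1 N. Half a second after a push stops and holds, over 1.2 N of a grippy drag is still felt, under 0.7 N of a slick one
- weight_b: wrap weight, steel on a 5 mm rubber sole: 50 mm along its own x, 40 mm along y (about the plate's y), 50 mm tall in all, 0.72 kg +-8 %; all four look alike. Origin: centre of underside. Neither name nor place tells grippy from slick; pushed level and slowly a grippy one drags with 3.8 to 6 N, a slick one 0.6 to 1.1 N. Half a second after a push stops and holds, over 1.2 N of a grippy drag is still felt, under 0.7 N of a slick one
- weight_c: wrap weight, steel on a 5 mm rubber sole: 50 mm along its own x, 40 mm along y (about the plate's y), 50 mm tall in all, 0.72 kg +-8 %; all four look alike. Origin: centre of underside. Neither name nor place tells grippy from slick; pushed level and slowly a grippy one drags with 3.8 to 6 N, a slick one 0.6 to 1.1 N. Half a second after a push stops and holds, over 1.2 N of a grippy drag is still felt, under 0.7 N of a slick one
- weight_d: wrap weight, steel on a 5 mm rubber sole: 50 mm along its own x, 40 mm along y (about the plate's y), 50 mm tall in all, 0.72 kg +-8 %; all four look alike. Origin: centre of underside. Neither name nor place tells grippy from slick; pushed level and slowly a grippy one drags with 3.8 to 6 N, a slick one 0.6 to 1.1 N. Half a second after a push stops and holds, over 1.2 N of a grippy drag is still felt, under 0.7 N of a slick one
- bowl: small oval stainless bowl, 130 by 90 mm, 38 mm tall, standing loose on the counter about 310 mm from the plate's centre, off one of the plate's two y ends (which one varies): the side for the slick weights. Origin at the centre of its underside. Leave alone
- clamp: fixed stand 160 by 100 mm: white-enamelled steel edge with a chrome screw clamp that holds a knurled steel laryngoscope handle upright, top at 145 mm; off the plate's other y end, about 310 mm from the plate's centre: the side for the grippy weights. Origin under its centre. Leave alone
- spatula: curved steel laryngoscope spatula, 140 mm long, 22 mm high, lying loose on the counter beyond the plate's far (+x) edge. Origin near the middle of its curve, on the counter. Leave alone
- airway: clear plastic airway, 80 mm long, 15 mm high, loose on the counter off the near left (+y) corner of the plate. Origin on the counter inside its curve. Leave alone
- bite_block: white plastic bite block, 42 by 34 mm, 26 mm high, loose on the counter off the near right (-y) corner of the plate. Origin at its underside. Leave alone
Things that resemble listed ones, but are neither listed nor needed, are in the scene too. What is shaped like the weight_d but orange is not meant.

How it is judged (in metres and radians):
At the end, for the whole second after the job is handed in: each grippy weight stands beyond the line on the clamp's side and each slick weight beyond the line on the bowl's side (centre at least 74 mm from the plate's middle line, and at most 185 mm; within 140 mm of its centre along x), upright within 0.08 rad, at rest (((y of bowl in the frame of plate above 0 m and y of weight_a in the frame of plate between -0.185 and -0.074 m) or (y of bowl in the frame of plate below 0 m and y of weight_a in the frame of plate between 0.074 and 0.185 m)) and x of weight_a in the frame of plate between -0.14 and 0.14 m and angle between each of weight_a, weight_b, weight_c, weight_d's own z axis and vertical below 0.08 rad and linear speed of each of weight_a, weight_b, weight_c, weight_d below 0.01 m/s and ((y of bowl in the frame of plate above 0 m and y of weight_b in the frame of plate between 0.074 and 0.185 m) or (y of bowl in the frame of plate below 0 m and y of weight_b in the frame of plate between -0.185 and -0.074 m)) and x of weight_b in the frame of plate between -0.14 and 0.14 m and ((y of bowl in the frame of plate above 0 m and y of weight_c in the frame of plate between 0.074 and 0.185 m) or (y of bowl in the frame of plate below 0 m and y of weight_c in the frame of plate between -0.185 and -0.074 m)) and x of weight_c in the frame of plate between -0.14 and 0.14 m and ((y of bowl in the frame of plate above 0 m and y of weight_d in the frame of plate between -0.185 and -0.074 m) or (y of bowl in the frame of plate below 0 m and y of weight_d in the frame of plate between 0.074 and 0.185 m)) and x of weight_d in the frame of plate between -0.14 and 0.14 m); the robot touches nothing.
It fails at once if a weight is pinched or rammed: more than 20 N between the fingers and a weight (contact force between the fingers and weight_a above 20 N or contact force between the fingers and weight_b above 20 N or contact force between the fingers and weight_c above 20 N or contact force between the fingers and weight_d above 20 N).
It fails at once if a weight is borne down on: more than 25 N between it and the plate (contact force between any of weight_a, weight_b, weight_c, weight_d and plate above 25 N).
It fails at once if a weight is lifted more than 9 mm off the plate or tipped by more than 0.3 rad (z of any of weight_a, weight_b, weight_c, weight_d in the frame of plate above 0.015 m or angle between any of weight_a, weight_b, weight_c, weight_d's own z axis and vertical above 0.3 rad).
It fails at once if the bowl, spatula, airway or bite block is moved by more than 15 mm (distance of any of bowl, spatula, airway, bite_block from where it was at the start of the episode above 0.015 m).
It fails at once if the robot touches the clamp stand or the clamped handle with more than 2 N (contact force between any of the fingers, the arm and clamp above 2 N).
It also fails if it takes over 72 s, if anything falls off the work surface, if the arm or the gripper's body presses on something with over 40 N, if the wrist force passes 120 N, or if a joint passes its speed limit or range.

ROBOT

A 6-joint arm with a two-finger parallel gripper is mounted at the origin on the work surface. World frame = base frame: x ahead of the robot, y to its left, z up, the work surface at z = 0. Lengths are in m, angles in degrees, forces in N, time in s.
With the tool pointing down it reaches from about 0.4 to 0.825 m from the base axis. Payload 7 kg.
Tool frame: the origin (TCP) lies midway between the tips of the shut fingers; the grasp point (between the pads) lies 19 mm behind it; z points along the fingers, y is the direction in which the jaws open and shut (so a half turn about z gives the same grasp; the last joint's range is limited). The gripper opens to 88 mm and grips with 3 to 60 N. Pads are 19 mm wide; open, the fingers measure 130 mm over their backs; the gripper's body (78 mm by 193 mm) begins 47 mm behind the grasp point.
Start: joints at [79.819, 20.546, 0.682, 0, -70.136, -16.507], TCP at [0.303, 0.603, 0.227] pointing down, gripper open.
Joint ranges: [-176.03, 176.03], [-82.01, 121.73], [-58.28, 71.71], [-173.87, 95.51], [-174.79, -0.11], [-173.66, 173.66]. Speed limits (degrees/s): [136.94, 136.94, 172.46, 180, 180, 180].

INTERFACE

Orientations are given as [roll, pitch, yaw] about the fixed x, y, z axes, in that order (R = Rz(yaw) Ry(pitch) Rx(roll)).
In Python, from plant import sensors, viewer, r gives the robot as it stands. The module is installed in compiled form; this text tells all that it offers.
- The arm moves only by the shell command python3 -m handwheel 'ROWS' [OPENING] [FORCE]. ROWS is JSON, one flat list of numbers, 6 for each row, row after row: the shift along the world's x, y, z in cm, then the turn, a rotation vector about the world's x, y, z in rad. In form: [tx, ty, tz, wx, wy, wz, tx, ty, tz, wx, wy, wz, ...]. A call has 1 to 8 rows; each row is the pose to reach, as a shift and turn from the pose measured when the call began; what a row does not reach only later rows make up. A row lasts 1/10 s, in which the tool goes at most 50 mm and 8.59 degrees, less where a joint would pass 70% of its speed; a pose out of reach is approached as far as the arm can. A call with a gripper value outside its range is refused whole. OPENING is the closure in counts, from 0 (fully open) to 255 (shut), set as the call begins (- or left out, the last holds). The fingers move at their own pace and stop on an object; FORCE is the grip in N (left out, the last holds). Time passes only in rows, so rows that repeat a pose let the fingers close. It gives the time, the measured TCP pose, the force and the opening at its end, in the units of the state.
- sensors.get_state(): the state, without advancing time (a new reading comes with each control period).
- viewer.capture(name): name is "scene" or "side" or "wrist"; returns a dict with "img" (480x640x3 uint8, red, green, blue), "camera_matrix" (3x3 intrinsics, pixels), "k1" (the pictures are not rectified: a ray, as slopes to the right and down, at radius r is drawn at 1 + k1 r^2 times it, then the intrinsics apply), "camera_from_world" (4x4, takes a point from world to camera coordinates); the wrist camera has in their place "mount" (4x4, takes a point from camera to tool coordinates, whose origin is the TCP and whose axes are the flange's). Camera axes: x right, y down, z forward; pixel columns grow to the right and rows downward; lengths in m; the calibration is good to about 2 mm. A picture is of the moment at which its call begins: read the wrist's pose just before it. There is no depth.
- r.close_job(): hands the job in, once; it reports no verdict.
The state is a dict: "time_s": time; "joints": joint angles; "qd": joint speeds; "joint_torque": joint torques, N m; "tcp_pos": TCP position; "eef_rot": TCP orientation; "contact_force": force on the tool from outside, world axes, zero at the start; "moment": the same for the moment, N m; "gripper_width": finger opening in m.
Only numpy, scipy, OpenCV 4.12 (cv2) and the standard library are available. Lean on these libraries where they do the work, as an engineer would, in place of code of your own. Each camera call takes 0.05 s, during which the arm holds its last target.

## Working session

There is one attempt and no reset: what is moved stays moved. The work goes in short steps, Python scripts to look and compute and a shell command to move; the robot and the scene stay as the last step left them, time stands still between calls to the robot, and variables do not carry over. Pictures are saved under pics/ and viewed, and the job is handed in when it is done.

```bash
mkdir -p pics; python3 - <<'E'
from plant import sensors, viewer, r
import cv2,numpy as np
print(sensors.get_state())
for n in ["scene","side","wrist"]:
    c=viewer.capture(n); cv2.imwrite(f"pics/{n}0.png",c["img"][:,:,::-1])
    np.savez(f"{n}0.npz",**c); print(n,{k:v for k,v in c.items() if k!="img"})
E
```

```text
{'time_s': 0.0, 'joints': array([ 7.98176579e+01,  2.05921227e+01,  6.31967278e-01, -2.07341608e-02,
       -7.01373623e+01, -1.65077437e+01]), 'qd': array([-0.01799796,  0.05659284, -0.03981428,  0.03363231, -0.07900001,
        0.04684048]), 'joint_torque': array([ 1.01264664e-03, -5.82710230e+01,  2.93047392e+01,  6.99697226e+00,
        6.80483630e-03, -1.60551522e-04]), 'tcp_pos': array([0.30297265, 0.60260609, 0.2255993 ]), 'eef_rot': array([ 1.79900963e+02, -9.02412402e-03, -2.66971394e+01]), 'contact_force': array([-0.060683  ,  0.56716021, -0.1857625 ]), 'moment': array([-0.02184886,  0.0525388 ,  0.0193    ]), 'gripper_width': 0.08736748369137537}
scene {'camera_matrix': array([[590.0443846 ,   0.        , 318.21573823],
       [  0.        , 590.0443846 , 243.74033634],
       [  0.        ,   0.        ,   1.        ]]), 'k1': 0.006547773192764126, 'camera_from_world': array([[-0.80318963,  0.59565811,  0.00882241,  0.40826699],
       [ 0.33969191,  0.47010851, -0.81462101, -0.17939724],
       [-0.4893831 , -0.65129825, -0.57992652,  1.32697058],
       [ 0.        ,  0
[... 369 characters left out ...]
75,  0.0754056 ],
       [ 0.07567327,  0.78888679, -0.60986161,  0.78202085],
       [ 0.        ,  0.        ,  0.        ,  1.        ]])}
wrist {'camera_matrix': array([[386.05472479,   0.        , 314.36913337],
       [  0.        , 386.05472479, 241.47734446],
       [  0.        ,   0.        ,   1.        ]]), 'k1': -0.024972850608228528, 'mount': array([[ 6.30924946e-04, -9.52668160e-01, -3.04011477e-01,
         8.31170373e-02],
       [ 9.99999616e-01,  4.15971046e-04,  7.71820640e-04,
         9.40608954e-04],
       [-6.08828977e-04, -3.04011847e-01,  9.52668057e-01,
        -1.57666276e-01],
       [ 0.00000000e+00,  0.00000000e+00,  0.00000000e+00,
         1.00000000e+00]])}
```

View pics/scene0.png

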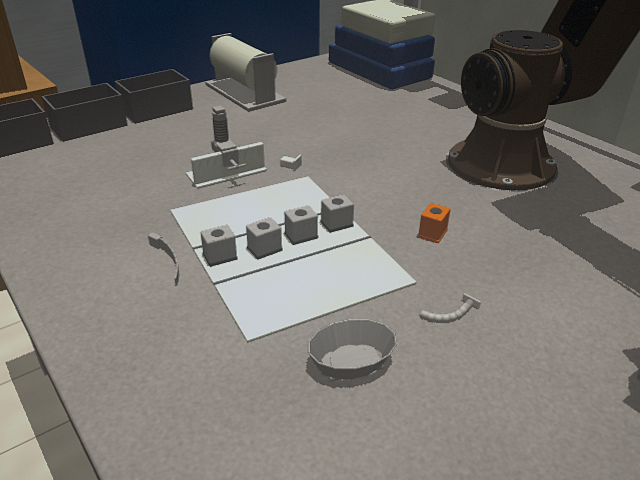

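View pics/side0.png

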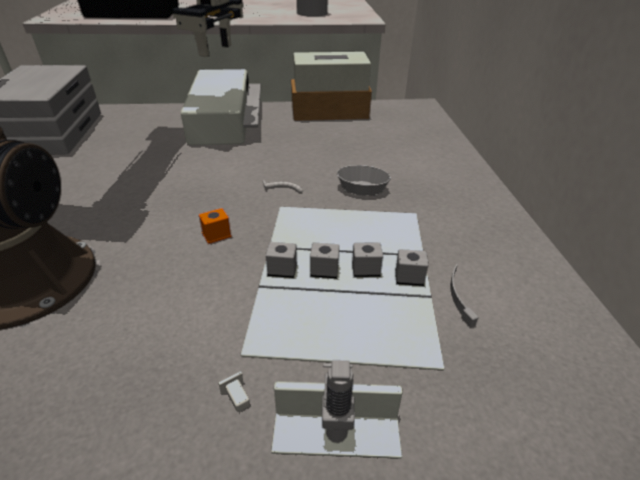

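View pics/wrist0.png

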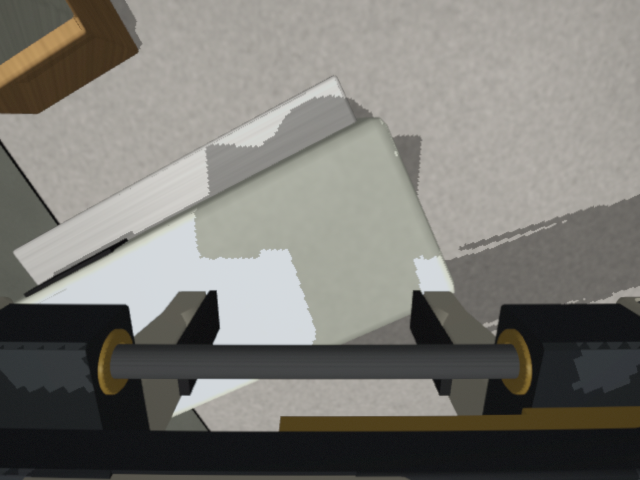

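The bowl (scene 350,345) is off the plate's +y end and the clamp (228,160) off its -y end. So slick weights go to +y and grippy ones to -y. The orange cube (434,222) is the decoy. The four grey weights are at scene (219,245), (264,237), (301,223) and (337,212).

```bash
cat > h.py <<'E'
import numpy as np,cv2
def load(n):
    return dict(np.load(n+".npz"))
def ray(c,px):
    K=c["camera_matrix"];k=float(c["k1"])
    p=(np.array(px,float)-K[:2,2])/K[0,0]
    u=p.copy()
    for _ in range(20): u=p/(1+k*(u@u))
    T=c["camera_from_world"]; R=T[:3,:3]; o=-R.T@T[:3,3]
    return o,R.T@np.array([u[0],u[1],1])
def onz(c,px,z):
    o,d=ray(c,px); return o+d*(z-o[2])/d[2]
def proj(c,P):
    T=c["camera_from_world"];q=T[:3,:3]@np.array(P)+T[:3,3];u=q[:2]/q[2];u=u*(1+float(c["k1"])*(u@u))
    return u*c["camera_matrix"][0,0]+c["camera_matrix"][:2,2]
E
python3 - <<'E'
from h import *
for n,cs in (("side0",[(277,209),(417,213),(440,362),(249,356)]),("scene0",[(171,211),(311,178),(415,282),(248,340)])):
    c=load(n); print(n,[np.round(onz(c,p,.006),4)[:2] for p in cs])
    g=cv2.cvtColor(c["img"],cv2.COLOR_RGB2HSV)
# dark pit on top
ss=cv2.resize(load("side0")["img"][225:300,240:450],None,fx=3.8,fy=3.8,interpolation=cv2.INTER_CUBIC)
cv2.imwrite("pics/sc.png",ss[:,:,::-1])
ss=cv2.resize(load("scene0")["img"][180:275,190:370],None,fx=4.4,fy=4.4,interpolation=cv2.INTER_CUBIC)
cv2.imwrite("pics/scc.png",ss[:,:,::-1])
E
```

```text
side0 [array([0.4481, 0.1885]), array([0.7527, 0.1521]), array([ 0.685 , -0.2329]), array([ 0.4044, -0.201 ])]
scene0 [array([ 0.6863, -0.2387]), array([ 0.3892, -0.1865]), array([0.4558, 0.1968]), array([0.7473, 0.1504])]
```

View pics/sc.png

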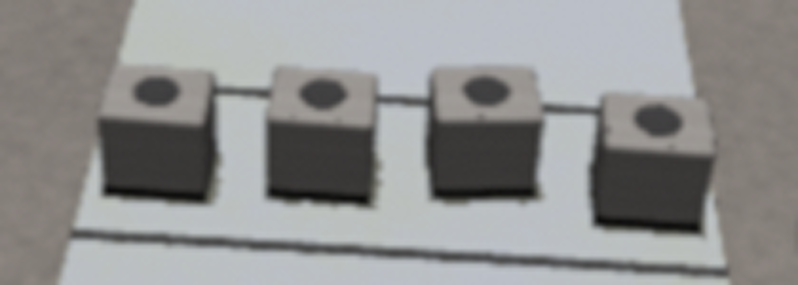

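View pics/scc.png

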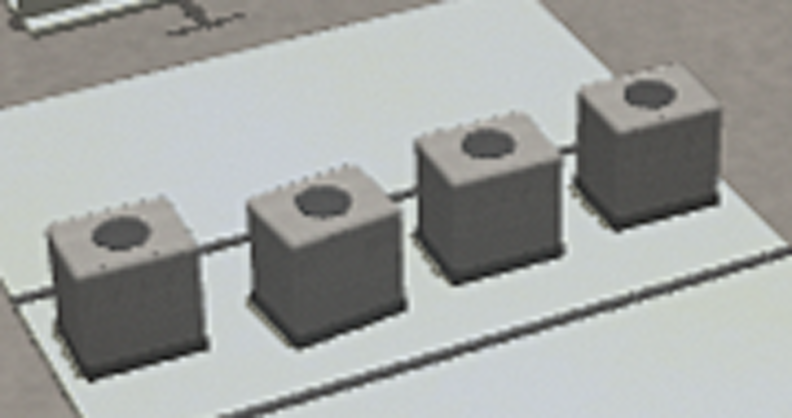

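```bash
python3 - <<'E'
from h import *
P=[]
for n,cs,s,o in (("side0",[(157,91),(324,94),(486,91),(658,120)],3.8,(240,225)),("scene0",[(650,94),(489,144),(324,201),(121,232)],4.4,(190,180))):
    c=load(n); p=[onz(c,np.array(q)/s+np.array(o),.056)[:2] for q in cs]; print(n,np.round(p,4)); P.append(p)
# plate corners (nearly exact from both), order: (-x,+y),(+x,+y),(+x,-y),(-x,-y)
a=np.array([[0.4481,.1885],[.7527,.1521],[.685,-.2329],[.4044,-.201]]);b=np.array([[.4558,.1968],[.7473,.1504],[.6863,-.2387],[.3892,-.1865]])
m=np.array([[-.15,.2],[.15,.2],[.15,-.2],[-.15,-.2]])
for q in (a,b,(a+b)/2):
    ce=q.mean(0);d=q-ce;yaw=np.arctan2((m[:,0]*d[:,1]-m[:,1]*d[:,0]).sum(),(m*d).sum())
    R=np.array([[np.cos(yaw),-np.sin(yaw)],[np.sin(yaw),np.cos(yaw)]]);print(ce,np.degrees(yaw),np.linalg.norm(d-m@R.T,axis=1))
w=(np.array(P[0])+np.array(P[1]))/2
print(np.round(w,4)); print("plate frame",np.round((w-ce)@R,4))
E
```

```text
side0 [[ 0.4568 -0.0137]
 [ 0.5341 -0.0214]
 [ 0.6098 -0.0245]
 [ 0.6848 -0.0508]]
scene0 [[ 0.4537 -0.0144]
 [ 0.5305 -0.022 ]
 [ 0.6066 -0.0257]
 [ 0.6811 -0.0531]]
[ 0.57255  -0.023325] -7.633533824929197 [0.00674915 0.00569259 0.012914   0.00711568]
[ 0.56965 -0.0195 ] -9.427491485858157 [0.0057333  0.00418484 0.00303037 0.00573587]
[ 0.5711    -0.0214125] -8.53278560619303 [0.00599969 0.00300097 0.00699351 0.00489804]
[[ 0.4552 -0.0141]
 [ 0.5323 -0.0217]
 [ 0.6082 -0.0251]
 [ 0.683  -0.0519]]
plate frame [[-0.1157 -0.0099]
 [-0.0383 -0.006 ]
 [ 0.0373  0.0018]
 [ 0.1151 -0.0136]]
```

```bash
python3 -m handwheel '[16,-56.8,-8,0,0,-1.262, 16,-56.8,-8,0,0,-1.262, 16,-56.8,-8,0,0,-1.262, 16,-56.8,-8,0,0,-1.262, 16,-56.8,-8,0,0,-1.262, 16,-56.8,-8,0,0,-1.262, 16,-56.8,-8,0,0,-1.262, 16,-56.8,-8,0,0,-1.262]' 255 20
```

```text
time_s: 0.95
tcp_pos: [0.4105, 0.2196, 0.1722]
eef_rot: [179.9, 0.0, -95.8]
contact_force: [1.7, 0.5, 0.3]
gripper_width: 0.0293
```

```bash
python3 -m handwheel '[2.6,-9.2,-1.4,0,0,-0.056, 5.2,-18.4,-2.7,0,0,-0.056, 5.2,-18.4,-2.7,0,0,-0.056, 5.2,-18.4,-2.7,0,0,-0.056, 5.2,-18.4,-6,0,0,-0.056, 5.2,-18.4,-8,0,0,-0.056, 5.2,-18.4,-8,0,0,-0.056, 5.2,-18.4,-8,0,0,-0.056]'; python3 - <<'E'
from plant import viewer,sensors
import cv2
s=sensors.get_state();print(s["tcp_pos"],s["eef_rot"],s["contact_force"])
for n in("side","wrist"):cv2.imwrite(f"pics/{n}1.png",viewer.capture(n)["img"][:,:,::-1])
E
```

```text
time_s: 1.75
tcp_pos: [0.4626, 0.0356, 0.0925]
eef_rot: [179.9, -0.0, -99.0]
contact_force: [0.7, -0.7, 1.0]
gripper_width: 0.0004
[0.46255815 0.03556337 0.09253533] [ 1.79916951e+02 -2.70800756e-02 -9.89516407e+01] [ 0.69354005 -0.67168526  1.03686311]
```

View pics/side1.png

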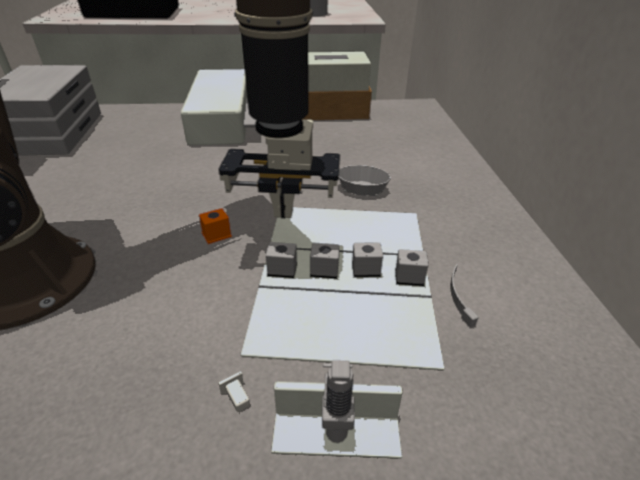

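View pics/wrist1.png

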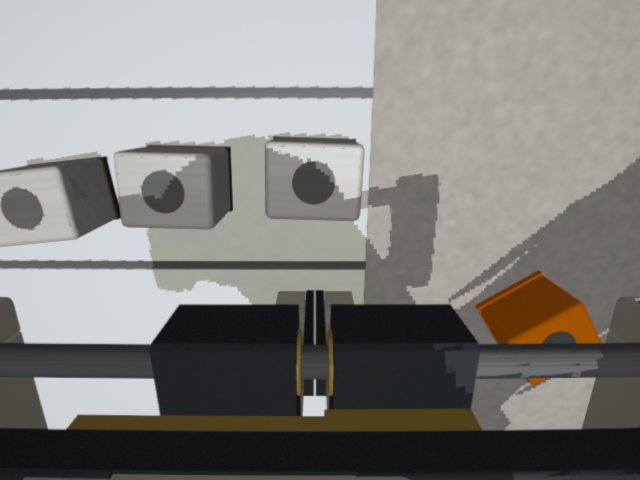

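```bash
python3 -m handwheel '[0,0,-4,0,0,0, 0,0,-7.5,0,0,0, 0,0,-7.5,0,0,0, 0,0,-7.5,0,0,0, 0,0,-7.5,0,0,0]'; python3 -m handwheel '[-0.05,-0.3,0,0,0,0, -0.1,-0.6,0,0,0,0, -0.14,-0.9,0,0,0,0, -0.19,-1.2,0,0,0,0]';python3 -m handwheel '[-0.03,-0.2,0,0,0,0, -0.06,-0.4,0,0,0,0, -0.1,-0.6,0,0,0,0, -0.13,-0.8,0,0,0,0]'
```

```text
time_s: 2.35
tcp_pos: [0.4647, 0.0371, 0.0203]
eef_rot: [-179.8, 0.1, -98.9]
contact_force: [-0.4, 0.1, 0.7]
gripper_width: 0.0004
time_s: 2.75
tcp_pos: [0.4629, 0.0248, 0.0208]
eef_rot: [-179.8, 0.2, -98.9]
contact_force: [-0.0, -0.2, 0.3]
gripper_width: 0.0001
time_s: 3.15
tcp_pos: [0.4615, 0.0166, 0.0207]
eef_rot: [-179.8, 0.2, -98.9]
contact_force: [0.6, 0.1, 0.3]
gripper_width: 0.0003
```

```bash
python3 -m handwheel '[-0.03,-0.2,-0.2,0,0,0, -0.06,-0.4,-0.4,0,0,0, -0.1,-0.6,-0.4,0,0,0, -0.13,-0.8,-0.4,0,0,0]';python3 -m handwheel '[-0.03,-0.2,0,0,0,0, -0.06,-0.4,0,0,0,0, -0.1,-0.6,0,0,0,0, -0.13,-0.8,0,0,0,0]'; python3 -m handwheel '[-0.03,-0.2,0,0,0,0, -0.06,-0.4,0,0,0,0, -0.1,-0.6,0,0,0,0, -0.13,-0.8,0,0,0,0]'
```

```text
time_s: 3.55
tcp_pos: [0.4616, 0.0096, 0.017]
eef_rot: [-179.7, 0.3, -98.8]
contact_force: [1.4, 4.8, 0.8]
gripper_width: 0.0006
time_s: 3.95
tcp_pos: [0.4608, 0.0019, 0.017]
eef_rot: [-179.6, 0.3, -98.8]
contact_force: [0.7, 3.9, -0.8]
gripper_width: 0.0004
time_s: 4.35
tcp_pos: [0.4596, -0.0063, 0.017]
eef_rot: [-179.6, 0.3, -98.8]
contact_force: [1.2, 4.8, -0.1]
gripper_width: 0.0006
```

```bash
for i in 1 2 3; do python3 -m handwheel '[0,0,0,0,0,0,0,0,0,0,0,0]'; done
```

```text
time_s: 4.55
tcp_pos: [0.4595, -0.0065, 0.017]
eef_rot: [-179.6, 0.3, -98.8]
contact_force: [1.3, 2.4, -0.5]
gripper_width: 0.0004
time_s: 4.75
tcp_pos: [0.4595, -0.0066, 0.017]
eef_rot: [-179.6, 0.3, -98.8]
contact_force: [1.0, 2.6, -0.4]
gripper_width: 0.0003
time_s: 4.95
tcp_pos: [0.4595, -0.0065, 0.017]
eef_rot: [-179.6, 0.3, -98.8]
contact_force: [1.2, 3.7, -0.2]
gripper_width: 0.0001
```

```bash
python3 -m handwheel '[-0.06,-0.4,0,0,0,0,-0.13,-0.8,0,0,0,0,-0.19,-1.2,0,0,0,0,-0.25,-1.6,0,0,0,0,-0.32,-2,0,0,0,0,-0.38,-2.4,0,0,0,0,-0.44,-2.8,0,0,0,0,-0.5,-3.2,0,0,0,0]';python3 -m handwheel '[-0.06,-0.4,0,0,0,0,-0.13,-0.8,0,0,0,0,-0.19,-1.2,0,0,0,0,-0.25,-1.6,0,0,0,0,-0.32,-2,0,0,0,0,-0.38,-2.4,0,0,0,0,-0.44,-2.8,0,0,0,0,-0.5,-3.2,0,0,0,0]'; python3 - <<'E'
from plant import viewer,sensors
import cv2
cv2.imwrite(f"pics/side2.png",viewer.capture("side")["img"][:,:,::-1])
E
```

```text
time_s: 5.75
tcp_pos: [0.4544, -0.0389, 0.017]
eef_rot: [-179.6, 0.3, -98.8]
contact_force: [1.0, 5.0, 1.2]
gripper_width: 0.0006
time_s: 6.55
tcp_pos: [0.4492, -0.0712, 0.017]
eef_rot: [-179.6, 0.3, -98.8]
contact_force: [0.7, 5.7, 0.6]
gripper_width: 0.0006
```

View pics/side2.png

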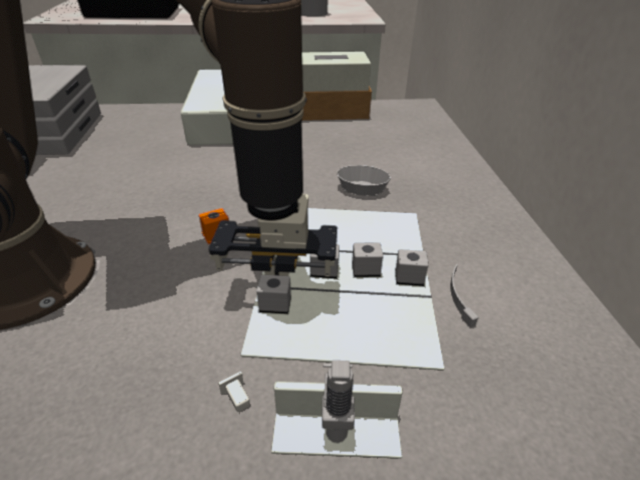

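```bash
python3 -m handwheel '[-0.06,-0.4,0,0,0,0,-0.13,-0.8,0,0,0,0,-0.19,-1.2,0,0,0,0,-0.25,-1.6,0,0,0,0,-0.25,-1.6,0,0,0,0]';python3 -m handwheel '[0.1,0.6,0,0,0,0,0.4,2.5,0,0,0,0,0.4,2.5,4,0,0,0,0.4,2.5,8,0,0,0,3,5,8.5,0,0,0,6,8,8.5,0,0,0,9.2,11,8,0,0,0,9.2,11,5,0,0,0]';python3 -m handwheel '[0,0,0,0,0,0]'
```

```text
time_s: 7.1
tcp_pos: [0.4462, -0.0882, 0.0169]
eef_rot: [-179.7, 0.3, -98.9]
contact_force: [1.4, 1.9, -0.7]
gripper_width: 0.0006
time_s: 7.9
tcp_pos: [0.5442, 0.0256, 0.0693]
eef_rot: [-179.2, 0.4, -98.7]
contact_force: [-0.7, -0.0, -0.6]
gripper_width: 0.0005
time_s: 8.0
tcp_pos: [0.5409, 0.0253, 0.0654]
eef_rot: [-179.7, 0.2, -98.7]
contact_force: [-1.1, -1.1, 0.3]
gripper_width: 0.0003
```

```bash
python3 -m handwheel '[-0.1,0,-3,0,0,0,-0.1,0,-4.8,0,0,0,-0.1,0,-4.8,0,0,0,-0.1,0,-4.8,0,0,0]';python3 -m handwheel '[-0.06,-0.4,0,0,0,0,-0.13,-0.8,0,0,0,0,-0.19,-1.1,0,0,0,0,-0.22,-1.4,0,0,0,0]';python3 -m handwheel '[-0.03,-0.2,0,0,0,0, -0.06,-0.4,0,0,0,0, -0.1,-0.6,0,0,0,0, -0.13,-0.8,0,0,0,0]'; python3 -m handwheel '[-0.03,-0.2,0,0,0,0, -0.06,-0.4,0,0,0,0, -0.1,-0.6,0,0,0,0, -0.13,-0.8,0,0,0,0]';python3 -m handwheel '[-0.03,-0.2,0,0,0,0, -0.06,-0.4,0,0,0,0]';python3 -m handwheel '[-0.03,-0.2,0,0,0,0, -0.06,-0.4,0,0,0,0]';  for i in 1 2 3; do python3 -m handwheel '[0,0,0,0,0,0,0,0,0,0,0,0]'; done
```

```text
time_s: 8.4
tcp_pos: [0.5399, 0.0251, 0.0183]
eef_rot: [-179.7, 0.1, -98.7]
contact_force: [1.5, 0.4, 0.7]
gripper_width: 0.0004
time_s: 8.8
tcp_pos: [0.5378, 0.0107, 0.0189]
eef_rot: [-179.6, 0.2, -98.7]
contact_force: [0.1, -0.1, 0.4]
gripper_width: 0.0005
time_s: 9.2
tcp_pos: [0.5369, 0.0028, 0.0191]
eef_rot: [-179.6, 0.2, -98.7]
contact_force: [0.1, 2.7, 1.5]
gripper_width: 0.0003
time_s: 9.6
tcp_pos: [0.5357, -0.0053, 0.0191]
eef_rot: [-179.6, 0.2, -98.7]
contact_force: [0.1, 2.6, 0.4]
gripper_width: 0.0006
time_s: 9.8
tcp_pos: [0.5351, -0.0095, 0.0191]
eef_rot: [-179.6, 0.2, -98.7]
contact_force: [0.1, 1.4, 0.1]
gripper_width: 0.0006
time_s: 10.0
tcp_pos: [0.5344, -0.0137, 0.0191]
eef_rot: [-179.6, 0.2, -98.7]
contact_force: [-0.2, 2.7, 0.5]
gripper_width: 0.0007
time_s: 10.2
tcp_pos: [0.5342, -0.0139, 0.019]
eef_rot: [-179.6, 0.2, -98.7]
contact_force: [0.5, 0.6, -0.6]
gripper_width: 0.0006
time_s: 10.4
tcp_pos: [0.5342, -0.0139, 0.019]
eef_rot: [-179.6, 0.2, -98.7]
contact_force: [0.5, 1.2, -0.1]
gripper_width: 0.0005
time_s: 10.6
tcp_pos: [0.5341, -0.0139, 0.0189]
eef_rot: [-179.6, 0.2, -98.7]
contact_force: [0.1, 0.0, 0.0]
gripper_width: 0.0004
```

```bash
for i in 1 2 3 4; do python3 -m handwheel '[-0.01,-0.05,0,0,0,0,-0.02,-0.1,0,0,0,0]'; done; for i in 1 2 3 4 5; do python3 -m handwheel '[0,0,0,0,0,0]'; done
```

```text
time_s: 10.8
tcp_pos: [0.534, -0.0148, 0.019]
eef_rot: [-179.6, 0.2, -98.7]
contact_force: [0.8, 1.8, 0.9]
gripper_width: 0.0009
time_s: 11.0
tcp_pos: [0.5338, -0.0158, 0.019]
eef_rot: [-179.6, 0.2, -98.7]
contact_force: [0.9, 1.5, -0.1]
gripper_width: 0.0003
time_s: 11.2
tcp_pos: [0.5336, -0.0169, 0.019]
eef_rot: [-179.6, 0.2, -98.7]
contact_force: [0.9, 2.0, 0.8]
gripper_width: 0.0002
time_s: 11.4
tcp_pos: [0.5334, -0.0179, 0.019]
eef_rot: [-179.6, 0.2, -98.7]
contact_force: [-0.3, 1.6, 0.5]
gripper_width: 0.0006
time_s: 11.5
tcp_pos: [0.5334, -0.018, 0.019]
eef_rot: [-179.6, 0.2, -98.7]
contact_force: [0.1, 1.8, 0.6]
gripper_width: 0.0003
time_s: 11.6
tcp_pos: [0.5333, -0.018, 0.019]
eef_rot: [-179.6, 0.2, -98.7]
contact_force: [0.9, 1.8, 1.4]
gripper_width: 0.0004
time_s: 11.7
tcp_pos: [0.5334, -0.018, 0.019]
eef_rot: [-179.6, 0.2, -98.7]
contact_force: [0.6, 1.9, 0.6]
gripper_width: 0.0003
time_s: 11.8
tcp_pos: [0.5333, -0.018, 0.019]
eef_rot: [-179.6, 0.2, -98.7]
contact_force: [0.4, 1.5, 0.2]
gripper_width: 0.0003
time_s: 11.9
tcp_pos: [0.5334, -0.018, 0.019]
eef_rot: [-179.6, 0.2, -98.7]
contact_force: [-0.2, 1.9, 0.7]
gripper_width: 0.0008
```

```bash
cat > smp.py <<'E'
from plant import viewer,sensors
import numpy as np,sys
f=[]
for i in range(int(sys.argv[1])):
    viewer.capture("side"); f.append(sensors.get_state()["contact_force"])
f=np.array(f)@np.array([[.988,.156,0],[-.156,.988,0],[0,0,1]]); print("plate-axes mean",f.mean(0).round(2),"se",(f.std(0)/len(f)**.5).round(2),f[:,1].round(1))
E
python3 smp.py 10; python3 -m handwheel '[0.1,0.5,0,0,0,0,0.2,1.0,0,0,0,0,0.2,1.0,0,0,0,0,0.2,1,0,0,0,0]'; python3 smp.py 10
```

```text
plate-axes mean [0.02 1.88 0.45] se [0.14 0.21 0.16] [3.  2.2 0.9 1.3 1.2 2.3 1.5 1.5 2.1 2.8]
time_s: 12.8
tcp_pos: [0.5352, -0.0078, 0.0189]
eef_rot: [-179.6, 0.2, -98.6]
contact_force: [-0.1, -0.4, 0.5]
gripper_width: 0.0006
plate-axes mean [-0.23  0.02  0.42] se [0.15 0.17 0.1 ] [-0.4  1.  -0.2 -0.8 -0.6 -0.   0.1  0.1  0.   0.9]
```

```bash
python3 -m handwheel '[-0.08,-0.4,0,0,0,0,-0.15,-0.9,0,0,0,0]'; for i in 1 2 3 4 5 6 7 8 9 10; do python3 -m handwheel '[-0.02,-0.1,0,0,0,0]' | grep -E "tcp|force"; done; python3 smp.py 24
```

```text
time_s: 13.5
tcp_pos: [0.5338, -0.0173, 0.0189]
eef_rot: [-179.6, 0.2, -98.7]
contact_force: [0.5, -0.4, -0.1]
gripper_width: 0.0005
tcp_pos: [0.5335, -0.0187, 0.019]
contact_force: [1.2, 1.3, -0.5]
tcp_pos: [0.5334, -0.0199, 0.019]
contact_force: [0.3, 1.3, -0.4]
tcp_pos: [0.5332, -0.021, 0.019]
contact_force: [0.1, 1.7, -1.6]
tcp_pos: [0.5331, -0.022, 0.019]
contact_force: [1.1, 1.9, -1.2]
tcp_pos: [0.5329, -0.023, 0.019]
contact_force: [0.7, 2.0, 0.1]
tcp_pos: [0.5327, -0.024, 0.019]
contact_force: [0.3, 0.8, -1.1]
tcp_pos: [0.5325, -0.025, 0.019]
contact_force: [0.8, 1.8, -1.1]
tcp_pos: [0.5324, -0.026, 0.0189]
contact_force: [0.5, 1.2, -0.2]
tcp_pos: [0.5322, -0.0271, 0.019]
contact_force: [-0.5, 1.3, -1.2]
tcp_pos: [0.532, -0.0282, 0.019]
contact_force: [1.1, 1.6, -1.0]
plate-axes mean [ 0.19  0.17 -0.16] se [0.11 0.09 0.09] [ 0.6  0.2  0.5 -0.3 -0.   0.1  0.6  0.4  0.2 -0.2  0.2 -0.6  0.1  0.5
  0.9 -1.   0.2 -0.1  0.6  0.2  1.1 -0.   0.1 -0.2]
```

Weight 2 reads about 1.5 N moving and 0.2 N held, so it is slick. Weight 1 read about 4.6 N moving and 2.9 N held, so it is grippy. Next is weight 3.

```bash
python3 -m handwheel '[0.3,2,0,0,0,0,0.4,2.5,4,0,0,0,0.8,3,6.5,0,0,0,4.5,4,6.5,0,0,0,8.3,4.9,6.5,0,0,0,8.3,4.9,6.5,0,0,0,8.3,4.9,3,0,0,0,8.3,4.9,0,0,0,0]';python3 -m handwheel '[0,0,-0.1,0,0,0,0,0,-0.1,0,0,0]'; python3 smp.py 6;
```

```text
time_s: 16.5
tcp_pos: [0.6153, 0.0211, 0.0183]
eef_rot: [-179.5, 0.3, -98.7]
contact_force: [-0.5, -0.3, -0.4]
gripper_width: 0.0006
time_s: 16.7
tcp_pos: [0.6149, 0.0208, 0.0171]
eef_rot: [-179.6, 0.2, -98.7]
contact_force: [-0.2, -0.4, -0.3]
gripper_width: 0.0005
plate-axes mean [ 0.04 -0.24  0.34] se [0.14 0.21 0.21] [ 0.1 -0.7 -0.5  0.7 -0.5 -0.6]
```

```bash
python3 -m handwheel '[-0.06,-0.4,0,0,0,0,-0.13,-0.8,0,0,0,0,-0.19,-1.2,0,0,0,0,-0.25,-1.6,0,0,0,0]'; for i in 1 2 3 4 5 6 7 ; do python3 -m handwheel '[-0.02,-0.1,0,0,0,0,-0.03,-0.2,0,0,0,0]' | grep -E "tcp|force"; done; python3 smp.py 18
```

```text
time_s: 17.4
tcp_pos: [0.614, 0.0052, 0.019]
eef_rot: [-179.3, 0.4, -98.7]
contact_force: [1.3, 2.8, 1.5]
gripper_width: 0.0004
tcp_pos: [0.6144, 0.0034, 0.0193]
contact_force: [2.5, 3.1, 0.8]
tcp_pos: [0.6145, 0.0016, 0.0193]
contact_force: [2.0, 2.6, -1.1]
tcp_pos: [0.6143, -0.0004, 0.0192]
contact_force: [1.6, 4.3, -0.2]
tcp_pos: [0.6138, -0.0022, 0.0192]
contact_force: [2.0, 4.1, 0.6]
tcp_pos: [0.6134, -0.0042, 0.0192]
contact_force: [0.9, 4.1, -0.1]
tcp_pos: [0.613, -0.0062, 0.0192]
contact_force: [0.9, 5.5, 0.3]
tcp_pos: [0.6126, -0.0083, 0.0192]
contact_force: [0.9, 5.1, 0.8]
plate-axes mean [ 0.46  2.91 -0.01] se [0.11 0.18 0.12] [4.3 3.8 3.9 3.8 3.2 3.4 2.8 2.3 3.1 3.3 3.  3.  2.4 2.5 1.6 2.4 2.4 1.2]
```

```bash
for i in 1 ; do python3 -m handwheel '[-0.06,-0.4,-0.1,0,0,0,-0.13,-0.8,-0.2,0,0,0,-0.19,-1.2,-0.2,0,0,0,-0.25,-1.6,-0.2,0,0,0,-0.32,-2,-0.2,0,0,0,-0.38,-2.4,-0.2,0,0,0,-0.44,-2.8,-0.2,0,0,0,-0.5,-3.2,-0.2,0,0,0]';python3 -m handwheel '[-0.06,-0.4,0,0,0,0,-0.13,-0.8,0,0,0,0,-0.19,-1.2,0,0,0,0,-0.25,-1.6,0,0,0,0,-0.32,-2,0,0,0,0,-0.38,-2.4,0,0,0,0,-0.44,-2.8,0,0,0,0,-0.5,-3.2,0,0,0,0]'; done; python3 - <<'E'
from plant import viewer,sensors
import cv2
cv2.imwrite(f"pics/side3.png",viewer.capture("side")["img"][:,:,::-1])
E
```

```text
time_s: 20.5
tcp_pos: [0.6091, -0.0395, 0.0182]
eef_rot: [-179.1, 0.5, -98.6]
contact_force: [-0.1, 8.2, 4.4]
gripper_width: 0.0006
time_s: 21.3
tcp_pos: [0.6041, -0.0717, 0.0183]
eef_rot: [-179.1, 0.5, -98.6]
contact_force: [0.4, 5.8, 1.2]
gripper_width: 0.0006
```

View pics/side3.png

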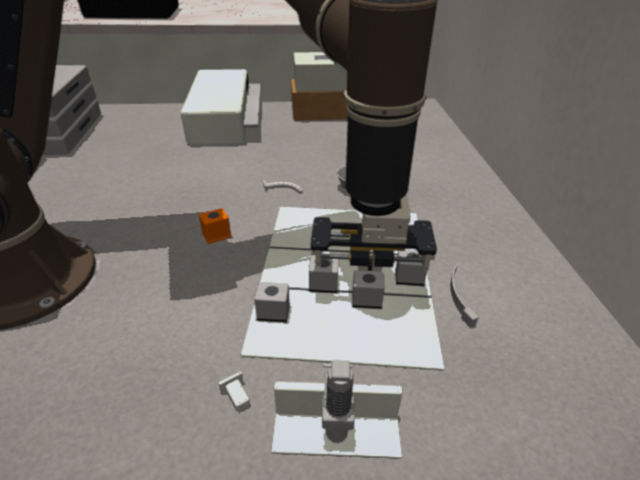

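```bash
python3 -m handwheel '[-0.06,-0.4,0,0,0,0,-0.13,-0.8,0,0,0,0,-0.19,-1.2,0,0,0,0,-0.25,-1.6,0,0,0,0,-0.32,-2,0,0,0,0,-0.38,-2.4,0,0,0,0,-0.44,-2.8,0,0,0,0,-0.5,-3.2,0,0,0,0]';python3 -m handwheel '[-0.06,-0.4,0,0,0,0,-0.1,-0.7,0,0,0,0,-0.1,-0.7,0,0,0,0]'
python3 -m handwheel '[0.3,2,0,0,0,0,0.4,2.5,3.5,0,0,0,0.8,5,7,0,0,0,3,7,7,0,0,0,6,9,7,0,0,0,9,10.5,7,0,0,0,9,10.5,7,0,0,0,9,10.5,7,0,0,0]'
```

```text
time_s: 22.15
tcp_pos: [0.599, -0.1043, 0.0183]
eef_rot: [-179.1, 0.5, -98.7]
contact_force: [1.1, 5.4, 1.8]
gripper_width: 0.0003
time_s: 22.45
tcp_pos: [0.5978, -0.1118, 0.0182]
eef_rot: [-179.1, 0.5, -98.7]
contact_force: [1.2, 2.7, -0.8]
gripper_width: 0.0003
time_s: 23.25
tcp_pos: [0.6872, -0.007, 0.0871]
eef_rot: [-179.2, 0.5, -98.7]
contact_force: [-0.0, -1.3, -0.2]
gripper_width: 0.0002
```

```bash
python3 -m handwheel '[0.15,0.4,-4,0,0,0,0.2,0.4,-6.9,0,0,0,0.2,0.4,-6.9,0,0,0,0.2,0.4,-6.9,0,0,0]';python3 smp.py 4; python3 -m handwheel '[-0.06,-0.4,0,0,0,0,-0.13,-0.8,0,0,0,0,-0.19,-1.1,0,0,0,0,-0.22,-1.4,0,0,0,0]'; for i in 1 2 3 4 5 6 7 8; do python3 -m handwheel '[-0.02,-0.1,0,0,0,0,-0.03,-0.2,0,0,0,0]' | grep -E "tcp|force"; done; python3 smp.py 18
```

```text
time_s: 23.65
tcp_pos: [0.6885, -0.0039, 0.0183]
eef_rot: [-179.3, 0.4, -98.7]
contact_force: [0.6, -1.1, -0.1]
gripper_width: 0.0005
plate-axes mean [-0.49 -0.21  0.22] se [0.13 0.21 0.09] [ 0.1 -0.7  0.3 -0.5]
time_s: 24.25
tcp_pos: [0.6879, -0.0175, 0.0204]
eef_rot: [-179.1, 0.5, -98.7]
contact_force: [0.2, -0.3, -0.2]
gripper_width: 0.0006
tcp_pos: [0.6875, -0.0197, 0.0203]
contact_force: [0.0, -0.1, -0.1]
tcp_pos: [0.6872, -0.0216, 0.0202]
contact_force: [-1.6, 1.3, 0.1]
tcp_pos: [0.6869, -0.0234, 0.0202]
contact_force: [-0.1, 1.9, 0.2]
tcp_pos: [0.6867, -0.0253, 0.0202]
contact_force: [-0.0, 1.7, -0.2]
tcp_pos: [0.6865, -0.0274, 0.0202]
contact_force: [-0.2, 1.4, 0.6]
tcp_pos: [0.6862, -0.0294, 0.0202]
contact_force: [1.0, 2.4, -0.3]
tcp_pos: [0.6858, -0.0316, 0.0202]
contact_force: [0.3, 1.7, 0.2]
tcp_pos: [0.6855, -0.0337, 0.0202]
contact_force: [0.5, 1.6, 0.5]
plate-axes mean [-0.08  0.19 -0.14] se [0.11 0.12 0.13] [ 1.3  1.2  0.8  0.8  0.1 -0.2 -0.4  0.2  0.4  0.  -0.2 -0.4 -0.3 -0.2
  0.4 -0.1  0.3 -0.2]
```

Weight 4 is slick, about 1.7 N moving and 0.2 N held. I'll lift clear and re-measure before pushing the slick ones toward +y.

```bash
python3 -m handwheel '[0.3,2,0,0,0,0,0.3,2,4,0,0,0,0.3,2,8,0,0,0,0.3,2,11,0,0,0.0,0,-2,12,0,0,0,-1,-6.8,12,0,0,0,-1,-6.8,12,0,0,0,-1,-6.8,12,0,0,0]'; python3 - <<'E'
from plant import viewer,sensors
import cv2,numpy as np
s=sensors.get_state();print(s["tcp_pos"],s["eef_rot"])
for n in("side","scene","wrist"):
    c=viewer.capture(n);np.savez(n+"4.npz",**c);cv2.imwrite(f"pics/{n}4.png",c["img"][:,:,::-1])
E
```

```text
time_s: 27.55
tcp_pos: [0.6754, -0.1022, 0.1404]
eef_rot: [-179.1, 0.5, -98.8]
contact_force: [0.0, 0.4, -1.0]
gripper_width: 0.0006
[ 0.67539025 -0.10216973  0.14041111] [-179.05518523    0.54441     -98.78395421]
```

View pics/side4.png

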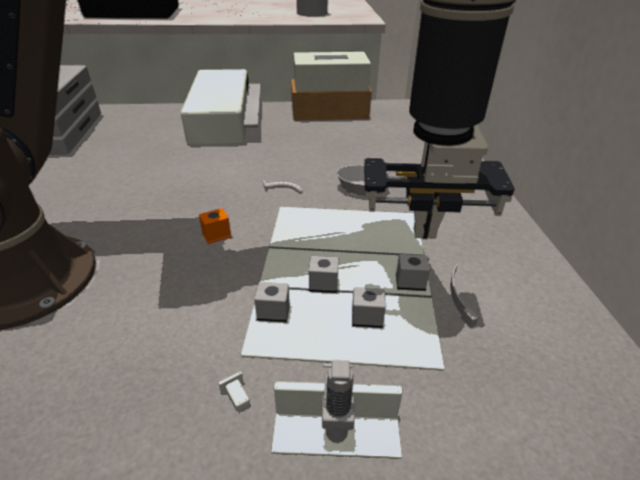

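View pics/scene4.png

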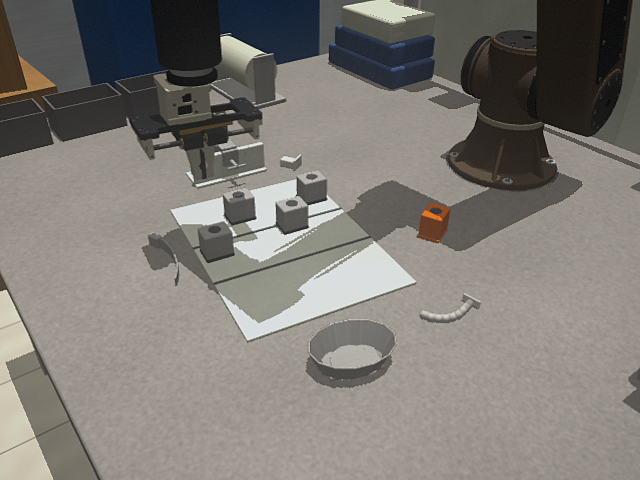

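```bash
python3 - <<'E'
from h import *
A=load("side4");B=load("scene4");ce=np.array([.5711,-.0214]);t=np.radians(-9);R=np.array([[np.cos(t),-np.sin(t)],[np.sin(t),np.cos(t)]])
for n,a,b in(("w1",(272,290.5),(312,176)),("w2",(323,259.5),(291,202)),("w3",(369,296),(239,194)),("w4",(414,261),(215,229))):
    w=(onz(A,a,.056)+onz(B,b,.056))[:2]/2; print(n,w.round(4),((w-ce)@R).round(4), onz(A,a,.056)[:2].round(3),onz(B,b,.056)[:2].round(3))
E
```

```text
w1 [ 0.4382 -0.118 ] [-0.1161 -0.1162] [ 0.441 -0.117] [ 0.436 -0.119]
w2 [ 0.5261 -0.0551] [-0.0392 -0.0403] [ 0.528 -0.048] [ 0.524 -0.063]
w3 [ 0.5893 -0.1414] [ 0.0367 -0.1156] [ 0.592 -0.14 ] [ 0.587 -0.143]
w4 [ 0.6812 -0.064 ] [ 0.1154 -0.0249] [ 0.683 -0.063] [ 0.679 -0.065]
```

```bash
python3 -m handwheel '[-0.1,-0.6,-4,0,0,0,-0.1,-0.6,-8,0,0,0,-0.1,-0.6,-12.2,0,0,0,-0.1,-0.6,-12.2,0,0,0,-0.1,-0.6,-12.2,0,0,0]'; python3 -m handwheel '[0.06,0.3,0,0,0,0,0.13,0.7,0,0,0,0,0.16,1,0,0,0,0,0.19,1.3,0,0,0,0,0.25,1.6,0,0,0,0,0.3,1.9,0,0,0,0,0.35,2.2,0,0,0,0,0.4,2.5,0,0,0,0]'
```

```text
time_s: 28.2
tcp_pos: [0.675, -0.1058, 0.018]
eef_rot: [-179.2, 0.5, -98.5]
contact_force: [1.6, 1.1, 1.4]
gripper_width: 0.0004
time_s: 29.0
tcp_pos: [0.6789, -0.0806, 0.018]
eef_rot: [-179.2, 0.5, -98.5]
contact_force: [-0.4, -1.4, 1.9]
gripper_width: 0.0007
```

```bash
for i in 1; do
python3 -m handwheel '[0.06,0.4,0,0,0,0,0.13,0.8,0,0,0,0,0.19,1.2,0,0,0,0,0.25,1.6,0,0,0,0,0.32,2,0,0,0,0,0.38,2.4,0,0,0,0,0.44,2.8,0,0,0,0,0.5,3.2,0,0,0,0]'
python3 -m handwheel '[0.06,0.4,0,0,0,0,0.13,0.8,0,0,0,0,0.19,1.2,0,0,0,0,0.25,1.6,0,0,0,0,0.32,2,0,0,0,0,0.38,2.4,0,0,0,0,0.44,2.8,0,0,0,0,0.5,3.2,0,0,0,0]'; done; python3 - <<'E'
from plant import viewer,sensors
import cv2
cv2.imwrite(f"pics/scene5.png",viewer.capture("scene")["img"][:,:,::-1])
E
```

```text
time_s: 29.8
tcp_pos: [0.6839, -0.0483, 0.0179]
eef_rot: [-179.2, 0.5, -98.5]
contact_force: [0.2, -1.8, 0.5]
gripper_width: 0.0006
time_s: 30.6
tcp_pos: [0.6889, -0.0159, 0.0179]
eef_rot: [-179.2, 0.5, -98.5]
contact_force: [0.0, -2.8, 1.2]
gripper_width: 0.0005
```

View pics/scene5.png

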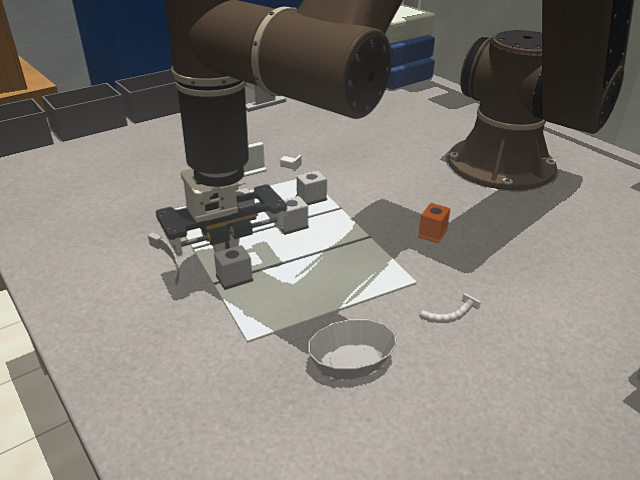

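```bash
for i in 1; do
python3 -m handwheel '[0.06,0.4,0,0,0,0,0.13,0.8,0,0,0,0,0.19,1.2,0,0,0,0,0.25,1.6,0,0,0,0,0.32,2,0,0,0,0,0.38,2.4,0,0,0,0,0.44,2.8,0,0,0,0,0.5,3.2,0,0,0,0]'
python3 -m handwheel '[0.06,0.4,0,0,0,0,0.13,0.8,0,0,0,0,0.19,1.2,0,0,0,0,0.25,1.6,0,0,0,0,0.32,2,0,0,0,0,0.38,2.3,0,0,0,0,0.4,2.6,0,0,0,0,0.42,2.8,0,0,0,0]'; done
python3 -m handwheel '[0,0,0,0,0,0,-0.3,-2,0,0,0,0,-0.3,-2,4,0,0,0,-0.3,-2,8,0,0,0,-3.2,-5,9,0,0,0,-6.4,-7.5,9,0,0,0,-10,-10,9,0,0,0,-13,-12,9,0,0,0]'
```

```text
time_s: 31.45
tcp_pos: [0.6942, 0.017, 0.0178]
eef_rot: [-179.2, 0.5, -98.5]
contact_force: [-0.2, -1.7, 0.7]
gripper_width: 0.0003
time_s: 32.25
tcp_pos: [0.6984, 0.0453, 0.0179]
eef_rot: [-179.2, 0.5, -98.5]
contact_force: [0.2, -1.9, 0.4]
gripper_width: 0.0006
time_s: 33.05
tcp_pos: [0.5663, -0.0762, 0.1079]
eef_rot: [-179.2, 0.5, -98.6]
contact_force: [0.8, -0.8, 0.7]
gripper_width: 0.0005
```

```bash
python3 -m handwheel '[-2.4,-1.2,0,0,0,0,-4.7,-2.3,0,0,0,0,-4.7,-2.3,0,0,0,0,-4.7,-2.3,0,0,0,0]'; python3 - <<'E'
from plant import viewer,sensors
import cv2
for n in("side","scene"):cv2.imwrite(f"pics/{n}6.png",viewer.capture(n)["img"][:,:,::-1])
E
```

```text
time_s: 33.45
tcp_pos: [0.5193, -0.0997, 0.1085]
eef_rot: [-179.1, 0.5, -98.6]
contact_force: [0.7, 0.2, 0.5]
gripper_width: 0.0007
```

View pics/side6.png

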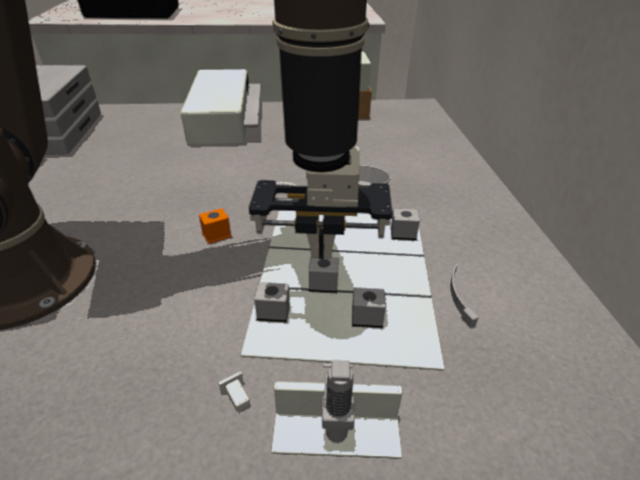

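View pics/scene6.png

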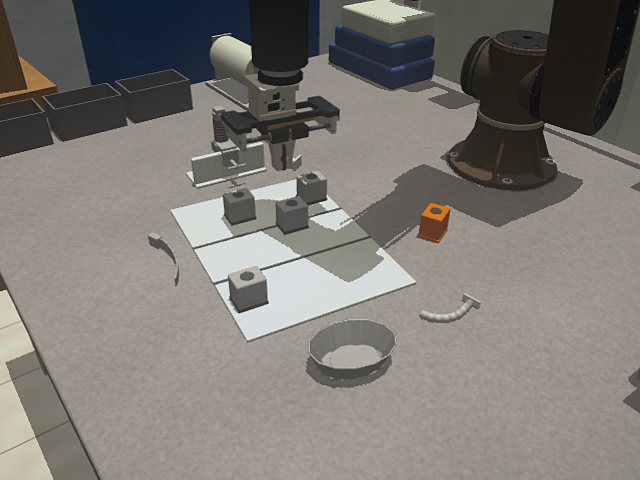

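```bash
python3 -m handwheel '[-0.05,-0.4,-3,0,0,0,-0.05,-0.4,-7,0,0,0,-0.05,-0.4,-9,0,0,0,-0.05,-0.4,-9,0,0,0,-0.05,-0.4,-9,0,0,0]'; python3 -m handwheel '[0.06,0.3,0,0,0,0,0.13,0.7,0,0,0,0,0.16,1,0,0,0,0,0.19,1.3,0,0,0,0,0.25,1.6,0,0,0,0,0.3,1.9,0,0,0,0,0.35,2.2,0,0,0,0,0.4,2.5,0,0,0,0]'
python3 -m handwheel '[0.06,0.4,0,0,0,0,0.13,0.8,0,0,0,0,0.19,1.2,0,0,0,0,0.25,1.6,0,0,0,0,0.32,2,0,0,0,0,0.38,2.4,0,0,0,0,0.44,2.8,0,0,0,0,0.5,3.2,0,0,0,0]'
```

```text
time_s: 34.05
tcp_pos: [0.5203, -0.1029, 0.0182]
eef_rot: [-179.1, 0.5, -98.5]
contact_force: [0.4, -1.0, 1.1]
gripper_width: 0.0003
time_s: 34.85
tcp_pos: [0.5243, -0.0778, 0.0182]
eef_rot: [-179.1, 0.5, -98.5]
contact_force: [-1.1, -2.5, 1.5]
gripper_width: 0.0005
time_s: 35.65
tcp_pos: [0.5293, -0.0455, 0.0182]
eef_rot: [-179.2, 0.5, -98.5]
contact_force: [-0.1, -1.1, 0.6]
gripper_width: 0.0007
```

```bash

python3 -m handwheel '[0.06,0.4,0,0,0,0,0.13,0.8,0,0,0,0,0.19,1.2,0,0,0,0,0.25,1.6,0,0,0,0,0.32,2,0,0,0,0,0.38,2.4,0,0,0,0,0.44,2.8,0,0,0,0,0.5,3.2,0,0,0,0]'
python3 -m handwheel '[0.06,0.4,0,0,0,0,0.13,0.8,0,0,0,0,0.19,1.2,0,0,0,0,0.25,1.6,0,0,0,0,0.32,2,0,0,0,0,0.38,2.4,0,0,0,0,0.44,2.8,0,0,0,0,0.5,3.2,0,0,0,0]'
python3 -m handwheel '[0.06,0.4,0,0,0,0,0.13,0.8,0,0,0,0,0.19,1.2,0,0,0,0,0.25,1.6,0,0,0,0,0.32,2,0,0,0,0,0.38,2.4,0,0,0,0,0.44,2.8,0,0,0,0,0.5,3.2,0,0,0,0]'
python3 -m handwheel '[0.06,0.4,0,0,0,0,0.13,0.8,0,0,0,0,0.19,1.1,0,0,0,0,0.22,1.3,0,0,0,0]'
python3 -m handwheel '[0,0,0,0,0,0,-0.3,-2,0,0,0,0,-0.3,-2,5,0,0,0,-0.3,-2,10,0,0,0,-0.3,-2,15,0,0,0,-0.3,-2,20,0,0,0,-5,-2,22,0,0,0,-10,-2,22,0,0,0]'
python3 - <<'E'
from plant import viewer,sensors
import cv2,numpy as np
for n in("side","scene"):
    c=viewer.capture(n);np.savez(n+"7.npz",**c);cv2.imwrite(f"pics/{n}7.png",c["img"][:,:,::-1])
E
```

```text
time_s: 36.45
tcp_pos: [0.5344, -0.0131, 0.0182]
eef_rot: [-179.2, 0.5, -98.5]
contact_force: [-0.9, -2.8, 1.2]
gripper_width: 0.0004
time_s: 37.25
tcp_pos: [0.5394, 0.0192, 0.0182]
eef_rot: [-179.2, 0.5, -98.5]
contact_force: [-0.0, -2.2, 2.4]
gripper_width: 0.0002
time_s: 38.05
tcp_pos: [0.5444, 0.0515, 0.0181]
eef_rot: [-179.2, 0.5, -98.5]
contact_force: [0.1, -2.1, 1.9]
gripper_width: 0.0006
time_s: 38.45
tcp_pos: [0.5467, 0.0648, 0.0181]
eef_rot: [-179.2, 0.5, -98.5]
contact_force: [-0.7, -1.2, 2.1]
gripper_width: 0.0002
time_s: 39.25
tcp_pos: [0.4491, 0.0457, 0.241]
eef_rot: [-178.9, 0.7, -98.6]
contact_force: [-1.3, 1.4, 0.6]
gripper_width: 0.0002
```

View pics/side7.png

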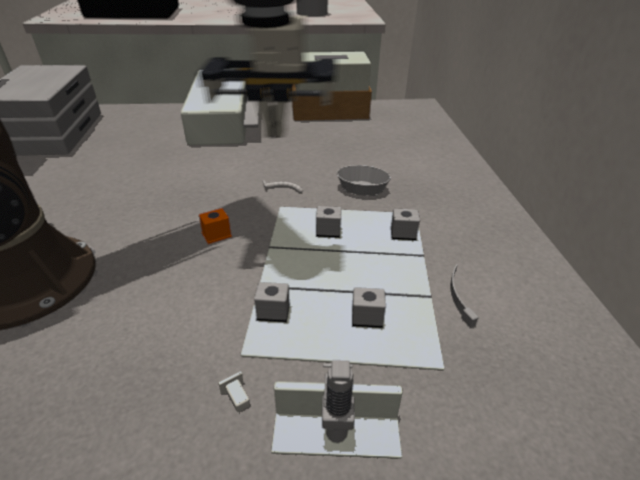

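View pics/scene7.png

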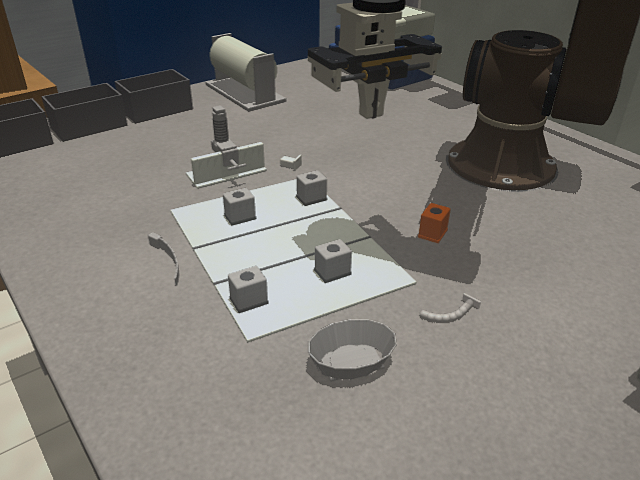

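All four stand upright beyond the lines: slick ones at side (329,220) and (405,223), grippy ones at (272,300) and (369,306). Next, a numeric check.

```bash
python3 - <<'E'
from h import *
A=load("side7");B=load("scene7");ce=np.array([.5711,-.0214]);t=np.radians(-9);R=np.array([[np.cos(t),-np.sin(t)],[np.sin(t),np.cos(t)]])
for n,a,b in(("w1",(272,290.5),(312,176)),("w2",(329,213),(333,247)),("w3",(369,296),(239,194)),("w4",(405,215),(248,275))):
    print(n,[((onz(c,p,.056)[:2]-ce)@R).round(3) for c,p in((A,a),(B,b))])
E
python3 -m handwheel '[0,0,0,0,0,0,0,0,0,0,0,0,0,0,0,0,0,0]'
python3 -c "
from plant import r
print(r.close_job())"
```

```text
w1 [array([-0.114, -0.115]), array([-0.118, -0.118])]
w2 [array([-0.036,  0.11 ]), array([-0.04,  0.11])]
w3 [array([ 0.039, -0.114]), array([ 0.035, -0.117])]
w4 [array([0.113, 0.116]), array([0.111, 0.116])]
time_s: 39.65
tcp_pos: [0.4437, 0.0444, 0.2388]
eef_rot: [-179.1, 0.7, -98.5]
contact_force: [1.0, -0.6, -0.3]
gripper_width: 0.0005
the job is handed in; nothing more can be done
None
```

I pushed each weight with the shut fingers, sorted them by drag, and handed the job in at about 39.7 s of the 72 s. It reports no verdict. Counting from the robot, weights 1 and 3 were grippy and now stand on the clamp side. Weights 2 and 4 were slick and now stand on the bowl side.

| Weight (from the robot) | Drag while pushed | Drag while held | Verdict | Final plate x, y (mm) |
|---|---|---|---|---|
| 1 | about 4.6 N | about 2.9 N | grippy | about -116, -116 |
| 2 | about 1.5 N | 0.2 N | slick | about -38, +110 |
| 3 | 4 to 5 N | 2.9 N | grippy | about +37, -116 |
| 4 | about 1.7 N | 0.2 N | slick | about +112, +116 |

**Final position:** both camera views agree to within 5 mm, and every weight is at least 24 mm inside all the limits. All four stand upright, the arm is raised clear, and the bowl, airway, bite block and spatula show no visible shift.

**Readings that disagreed:** one early hold on weight 2 read about 1.9 N, which would have suggested grippy. I repeated the push and hold and got 0.2 N, and pushing it back across the plate also took only 1 to 3 N, so I sorted it as slick. The slick weights dragged a little above their stated 0.6 to 1.1 N, probably because I pushed at 10 to 20 mm/s rather than slower.

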